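# Build the spacer stack on the welding positioner's arbor

## Task

Set up the welding positioner: thread the three loose spacers onto its upright arbor in order of size, the wide steel one first, then the brass one, then the narrow copper-coloured one, so that they stand as a flush stack, the first flat on the hub and each of the others flat on the one before. Lower each one gently most of the way down the arbor instead of letting it drop from the top, let go of them all, and leave everything else on the table where it is.

Things in the scene. Friction and masses are not known exactly. Their poses are not given: they have to be found in the camera images.
- wide_center (a point): the wide spacer: a bright steel ring lying flat on the table, 58 mm outside diameter, 18 mm high, with a 19 mm bore right through; this point is its centre, half-way up; z is the axis of the bore (either way up is the same)
- middle_center (a point): the middle spacer: a brass ring lying flat on the table, 46 mm outside diameter, 15 mm high, with a 19 mm bore right through; this point is its centre, half-way up; z is the axis of the bore (either way up is the same)
- narrow_center (a point): the narrow spacer: a copper-coloured ring lying flat on the table, 34 mm outside diameter, 12 mm high, with a 19 mm bore right through; this point is its centre, half-way up; z is the axis of the bore (either way up is the same)
- positioner: the welding positioner, fixed to the table, does not turn: a blue round base with a steel faceplate 150 mm across, its top 32 mm above the table; in its middle a dark hub 30 mm across and 16 mm high carries the arbor. A blue drive box, 30 mm high and 56 mm wide, sticks out to 140 mm from the arbor along +x of this body. Origin on the arbor's axis, at the table
- seat (a point): centre of the top face of the hub, 48 mm above the table, where the stack stands; z up. The arbor rises from here: 14 mm in diameter, straight for 44 mm, then tapering to 7 mm at its tip
- arbor_tip (a point): the tip of the arbor, 52 mm straight above the seat
- pipe_collar: a plain steel pipe collar standing on end, 90 mm outside, 78 mm inside, 60 mm high; a bystander. Origin under its middle
- grinding_disc: a black grinding disc lying flat, 100 mm across, 6 mm thick, no open bore; a bystander. Origin under its middle
- hammer: a hammer lying crosswise, about 260 mm long with its head to the left (+y); its origin is under the middle; a bystander. Its height there is the table's
- screwdriver: a screwdriver with a yellow handle, lying, about 200 mm long; a bystander. Origin under its middle
- paste_jar: a white plastic jar with a blue cap, 66 mm across, 90 mm high; a bystander. Origin under its middle
- tape_roll: a roll of white masking tape lying flat, 96 mm outside, 72 mm inside, 25 mm high; a bystander. Origin under its middle
- c_clamp: a red C-clamp lying flat, about 75 by 130 mm, 14 mm high; a bystander. Origin under its middle
Mind the look-alikes: they are no part of the job. Of the things that look like the part that bears middle_center, the smallest one is meant. There is more than one size of the part that bears wide_center; the job needs the smaller.

How it is judged:
On the way, in this order (a step that is already met when the one before it is completed fails the run):
1. the wide steel spacer is threaded on the arbor and rests flat on the hub (z of wide_center in the frame of seat between 0.006 and 0.012 m and horizontal distance between wide_center and seat below 0.005 m and angle between the z axis of wide_center and the z axis of seat, either way round below 0.1 rad), for 0.2 s.
2. the middle brass spacer is threaded on and rests flat on the wide one (z of middle_center in the frame of seat between 0.0225 and 0.0285 m and horizontal distance between middle_center and seat below 0.005 m and angle between the z axis of middle_center and the z axis of seat, either way round below 0.1 rad), for 0.2 s.
3. the narrow copper-coloured spacer is threaded on and rests flat on the middle one (z of narrow_center in the frame of seat between 0.036 and 0.042 m and horizontal distance between narrow_center and seat below 0.005 m and angle between the z axis of narrow_center and the z axis of seat, either way round below 0.1 rad), for 0.2 s.
At the end, for the whole second after the job is handed in: All three spacers are on the arbor, wide at the bottom on the hub, middle on it, narrow on top: each centre within 3 mm of its height in the tight stack (9, 25.5 and 39 mm above the seat), within 5 mm of the arbor's axis, flat within 0.1 rad, at rest and released (all of step 1 and all of step 2 and all of step 3 and linear speed of each of wide, middle, narrow below 0.02 m/s and contact force between the fingers and wide below 0.2 N and contact force between the fingers and middle below 0.2 N and contact force between the fingers and narrow below 0.2 N); the robot touches nothing.
It fails at once if a spacer drops down the arbor (faster than 0.65 m/s, a free fall of over 20 mm) ((horizontal distance between wide_center and seat below 0.006 m and z of wide_center in the frame of seat below 0.055 m and linear speed of wide above 0.65 m/s) or (horizontal distance between middle_center and seat below 0.006 m and z of middle_center in the frame of seat below 0.055 m and linear speed of middle above 0.65 m/s) or (horizontal distance between narrow_center and seat below 0.006 m and z of narrow_center in the frame of seat below 0.055 m and linear speed of narrow above 0.65 m/s)).
It fails at once if a bystander is moved by more than 30 mm (distance of any of pipe_collar, grinding_disc, hammer, screwdriver, paste_jar, tape_roll, c_clamp from where it was at the start of the episode above 0.03 m).
It also fails if it takes over 72 s, if anything falls off the work surface, if the arm or the gripper's body presses on something with over 40 N, if the wrist force passes 120 N, or if a joint passes its speed limit or range.

## Robot

A 7-joint arm with a two-finger parallel gripper is mounted at the origin on the work surface. World frame = base frame: x ahead of the robot, y to its left, z up, the work surface at z = 0. Lengths are in m, angles in rad, forces in N, time in s.
With the tool pointing down it reaches from about 0.4 to 0.85 m from the base axis. Payload 10.4 kg.
Tool frame: the origin (TCP) lies midway between the tips of the shut fingers; the grasp point (between the pads) lies 19 mm behind it; z points along the fingers, x is the direction in which the jaws open and shut, and the axes are right-handed (so a half turn about z gives the same grasp; the last joint's range is limited). The gripper opens to 85 mm and grips with 20 to 120 N. Pads are 22 mm wide; open, the fingers measure 114 mm over their backs; the gripper's body (76 mm by 85 mm) begins 54 mm behind the grasp point. The pads swing forward as they close: fully open they stand 13 mm farther back than shut.
Start: joints at [1.102, 0.332, -0.065, 1.46, 0.022, 1.35, -0.088], TCP at [0.27, -0.564, 0.194] pointing down, gripper open.
Joint ranges: [-2.6, 2.6], [-0.5, 2.12], [-1.47, 1.34], [0.16, 2.42], [-1.27, 4.41], [0.06, 2.06], [-2.6, 2.6]. Speed limits (rad/s): [2.22, 2.22, 2.79, 2.79, 3.14, 3.14, 3.14].

## Interface

Orientations are given as a unit quaternion [x, y, z, w].
In Python, from workcell import monitor, eyes, ticket, models gives the robot as it stands.
- The arm moves only by the tool servo_tool, never from a script. Its argument "motion" is a list of rows, each a list of 7 numbers: the opening, from 0 (shut) to 1 (fully open), then the shift along the tool's x, y, z in m, then the turn, a rotation vector about the tool's x, y, z in degrees. In form: [[fingers, tx, ty, tz, rx, ry, rz], ...]. A call has 1 to 20 rows; each row is the pose to reach, as a shift and turn from the pose commanded when the call began, along the tool's axes at that moment; what a row does not reach only later rows make up. A row lasts 1/8 s, in which the tool goes at most 62.5 mm and 10.7 degrees, less where a joint would pass 70% of its speed; a pose out of reach is approached as far as the arm can. A call with a gripper value outside its range is refused whole. The fingers move at their own pace and stop on an object; "grip_force" is the grip in N (left out, the last holds). Time passes only in rows, so rows that repeat a pose let the fingers close. It gives the time, the measured TCP pose, the force and the opening at its end, in the units of the state.
- monitor.get_obs(): the state, without advancing time (a new reading comes with each control period).
- eyes.camera(name): name is "scene" or "top" or "wrist"; returns (picture, depth): 400x640x3 uint8, blue, green, red; 400x640 float32, m along the optical axis (not along the pixel's ray), 0 where there is no reading.
- eyes.camera_info(name): a dict with "intrinsics" (3x3 intrinsics, pixels), "extrinsics" (4x4, takes a point from world to camera coordinates); the wrist camera has in their place "tool_from_camera" (4x4, takes a point from camera to tool coordinates, whose origin is the TCP and whose axes are the tool frame's). Camera axes: x right, y down, z forward; pixel columns grow to the right and rows downward; lengths in m; the calibration is good to about 2 mm. A picture is of the moment at which its call begins: read the wrist's pose just before it. camera_info takes no time and is no camera call.
- ticket.hand_in(): hands the job in, once; it reports no verdict.
Trained networks look in the newest picture that a camera, given by its name, has taken for a name from the list of things; names that differ only in an ending like _2 or _b are one class to them, and where a whole thing is asked for, a point or a joint stands for the part that bears it (a point fixed in the world has none). Each returns a list of dicts, best first, with "confidence" (0 to 1); they miss things now and then, are a little off and sometimes report something else, mostly with a low value. They report only what shows in the picture. A call takes as long as a camera call. They do not tell look-alikes from the thing itself.
- models.boxes_of(camera, thing): "point" ([x, y, z] in m, in the coordinates of the camera as it stood for that picture, good to about 4 mm: the middle of the surface that is visible of it).
The state is a dict: "clock": time; "joint_pos": joint angles; "joint_velocities": joint speeds; "tau": joint torques, N m; "position": TCP position; "ee_rot": TCP orientation; "ft_force": force on the tool from outside, world axes, zero at the start; "torque": the same for the moment, N m; "grip_width": opening from 0.0 (shut) to 1.0 (fully open).
Only numpy, scipy, OpenCV 4.12 (cv2) and the standard library are available. Lean on these libraries where they do the work, as an engineer would, in place of code of your own. Each camera call takes 0.05 s, during which the arm holds its last target. There are 200 camera calls.

## Working session

There is one attempt and no reset: what is moved stays moved. The work goes in short steps, Python scripts to look and compute and a tool call to move; the robot and the scene stay as the last step left them, time stands still between calls to the robot, and variables do not carry over. Pictures are saved under pics/ and viewed, about 8 in all and at most 12, crops included, and the job is handed in when it is done.

Besides the shell and the picture viewer there is one more tool, called after ">>>" by a JSON object that holds its "name" and its "arguments". servo_tool: Moves the arm, as the interface text tells. Its arguments: {"type":"object","properties":{"motion":{"type":"array"},"grip_force":{"type":"number"}},"required":["motion"]}

```bash
mkdir -p pics
cat > h.py <<'E'
import numpy as np,cv2
from workcell import monitor,eyes,ticket,models
def world(cam,p):
    E=np.array(eyes.camera_info(cam)["extrinsics"]); return (np.linalg.inv(E)@np.r_[p,1])[:3]
def cloud(cam,d):
    K=np.array(eyes.camera_info(cam)["intrinsics"]);E=np.array(eyes.camera_info(cam)["extrinsics"])
    v,u=np.mgrid[:d.shape[0],:d.shape[1]]
    P=np.stack([(u-K[0,2])/K[0,0]*d,(v-K[1,2])/K[1,1]*d,d,np.ones_like(d)],-1)
    W=(P@np.linalg.inv(E).T)[...,:3]; W[d==0]=np.nan; return W
E
python3 - <<'E'
from h import *
o=monitor.get_obs();print(o)
for c in("top","scene"):
    im,d=eyes.camera(c);cv2.imwrite(f"pics/{c}0.png",im);np.save(f"{c}0.npy",d);cv2.imwrite(f"{c}im.png",im)
    E=np.array(eyes.camera_info(c)["extrinsics"]);print(c,np.linalg.inv(E).round(3).tolist(),eyes.camera_info(c)["intrinsics"])
    for n in "wide_center middle_center narrow_center positioner pipe_collar grinding_disc hammer screwdriver paste_jar tape_roll c_clamp".split():
        print(n,[(round(r["confidence"],2),world(c,r["point"]).round(3).tolist()) for r in models.boxes_of(c,n)])
print(eyes.camera_info("wrist"))
E
```

```text
{'clock': 0.0, 'joint_pos': array([ 1.10241081,  0.3328901 , -0.06470502,  1.46098484,  0.02161023,
        1.34991485, -0.0885145 ]), 'joint_velocities': array([ 0.00049451,  0.00071077,  0.0005966 , -0.00031287,  0.00076127,
       -0.00084473,  0.00093082]), 'tau': array([-4.20965098e-04, -6.25444436e+01,  4.85468970e-02, -3.91595578e+01,
        1.61043461e-02,  9.98059666e-03,  1.03386628e-05]), 'position': array([ 0.26927258, -0.56351221,  0.19298384]), 'ee_rot': array([ 8.45925221e-01, -5.33301000e-01, -6.55352044e-04, -3.65892957e-04]), 'ft_force': array([ 0.33299559,  0.2356199 , -0.18607418]), 'torque': array([-0.04921158,  0.00102968, -0.0302792 ]), 'grip_width': 1.003626121688188}
top [[0.015, -0.989, 0.149, 0.347], [-1.0, -0.017, -0.012, 0.019], [0.015, -0.149, -0.989, 1.464], [0.0, 0.0, 0.0, 1.0]] [[448.28711615   0.         327.92917522]
 [  0.         448.28711615 206.06257678]
 [  0.           0.           1.        ]]
wide_center [(0.89, [0.644, -0.2, 0.023]), (0.64, [0.592, -0.312, 0.02]), (0.57, [0.728, 0.285, 0.044])]
middle_center [(0.82, [0.421, -0.093, 0.02]),
[... 1199 characters left out ...]
screwdriver [(0.53, [0.356, -0.318, 0.02])]
paste_jar []
tape_roll [(0.61, [0.606, 0.074, 0.032]), (0.56, [0.648, 0.426, 0.022])]
c_clamp [(0.85, [0.619, -0.5, 0.014])]
{'intrinsics': array([[335.06423766,   0.        , 320.41698416],
       [  0.        , 335.06423766, 196.09055795],
       [  0.        ,   0.        ,   1.        ]]), 'tool_from_camera': array([[ 9.99999493e-01,  4.74888835e-04,  8.88247490e-04,
         1.20364229e-03],
       [-7.06152900e-04,  9.59393850e-01,  2.82069038e-01,
        -7.18138769e-02],
       [-7.18227742e-04, -2.82069522e-01,  9.59393699e-01,
        -1.80029552e-01],
       [ 0.00000000e+00,  0.00000000e+00,  0.00000000e+00,
         1.00000000e+00]])}
```

View pics/top0.png

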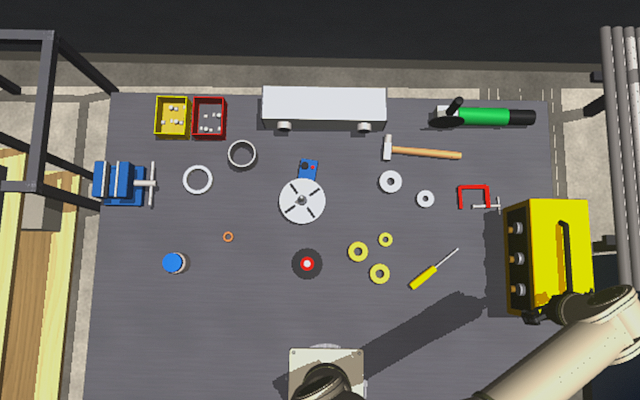

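The top view shows two steel rings at (390,181) and (425,198), and three brass ones at (357,251), (385,239) and (379,273). The copper ring is at (228,237) and the positioner at (302,201). The next step is to measure the ring sizes and centres.

```bash
cat >> h.py <<'E'
def ringfit(W,c,lo,hi,r=0.045):
    m=(np.hypot(W[...,0]-c[0],W[...,1]-c[1])<r)&(W[...,2]>lo)&(W[...,2]<hi)
    P=W[m]; 
    if len(P)<8: return None
    (x,y),R=cv2.minEnclosingCircle(P[:,:2].astype(np.float32)); return round(x,4),round(y,4),round(2000*R,1),len(P),P[:,2].mean().round(4),np.median(P[:,2]).round(4)
E
python3 - <<'E'
from h import *
for c in("top","scene"):
    W=cloud(c,np.load(c+"0.npy"))
    t=W[(abs(W[...,0]-.5)<.03)&(abs(W[...,1]+.28)<.06)];print(c,"table z",np.nanmedian(t[:,2]),np.nanstd(t[:,2]))
    for n,p in dict(w1=(.65,-.2),w2=(.595,-.315),m1=(.425,-.095),m2=(.353,-.166),m3=(.463,-.185),nar=(.462,.322)).items():
        print(n,ringfit(W,p,.008,.05))
    print("arbor",ringfit(W,(.59,.08),.07,.13,.06), "hub",ringfit(W,(.59,.08),.04,.06,.06),"plate",ringfit(W,(.59,.08),.024,.04,.1))
E
```

```text
top table z 0.0005382081584750509 0.003105838951644992
w1 (0.6489, -0.2003, 75.9, 384, np.float64(0.0233), np.float64(0.0238))
w2 (0.6025, -0.3082, 76.2, 226, np.float64(0.0178), np.float64(0.018))
m1 (0.4191, -0.0946, 64.8, 270, np.float64(0.021), np.float64(0.0212))
m2 (0.3486, -0.1694, 77.5, 280, np.float64(0.0211), np.float64(0.0215))
m3 (0.4522, -0.1823, 59.7, 133, np.float64(0.0156), np.float64(0.0154))
nar (0.4659, 0.3351, 70.5, 59, np.float64(0.0123), np.float64(0.012))
arbor (0.5793, 0.0873, 14.9, 20, np.float64(0.0939), np.float64(0.096)) hub (0.5898, 0.0858, 107.3, 56, np.float64(0.0468), np.float64(0.0474)) plate (0.596, 0.0783, 187.2, 1748, np.float64(0.0325), np.float64(0.0325))
scene table z 0.0012332614978969314 0.002502260143038868
w1 (0.6508, -0.2041, 79.2, 548, np.float64(0.0229), np.float64(0.024))
w2 (0.5955, -0.3182, 74.6, 314, np.float64(0.0182), np.float64(0.0188))
m1 (0.4202, -0.0967, 68.0, 288, np.float64(0.0204), np.float64(0.0211))
m2 (0.351, -0.1631, 76.6, 283, np.float64(0.02), np.float64(0.0212))
m3 (0.464, -0.1856, 87.6, 155, np.float64(0.0151), np.float64(0.0152))
nar (0.4681, 0.3314, 53.6, 51, np.float64(0.0128), np.float64(0.0125))
arbor (0.582, 0.0832, 16.8, 41, np.float64(0.0878), np.float64(0.0884)) hub (0.5822, 0.0845, 32.2, 66, np.float64(0.0488), np.float64(0.0494)) plate (0.5966, 0.0812, 186.9, 1718, np.float64(0.033), np.float64(0.033))
```

```bash
cat >> h.py <<'E'
from scipy.spatial.transform import Rotation as Ro
def pose():
    o=monitor.get_obs(); return np.array(o["position"]),Ro.from_quat(o["ee_rot"]).as_matrix(),o
def delta(t):
    p,R,o=pose(); print("clk",round(o["clock"],2),"pos",p.round(4),"xax",R[:,0].round(3),"f",o["ft_force"].round(1),"w",round(o["grip_width"],3),"DELTA",(R.T@(np.array(t)-p)).round(4), "rz to tilt:",Ro.from_matrix(R).as_quat().round(4))
def ortho(c,z,half=0.06,s=0.0004):
    """top-down picture of plane z from the wrist camera, centre c; col=+x, row=+y"""
    p,R,_=pose(); im,d=eyes.camera("wrist"); I=eyes.camera_info("wrist");K=np.array(I["intrinsics"]);T=np.array(I["tool_from_camera"])
    n=int(2*half/s); g=(np.arange(n)-n/2)*s; X,Y=np.meshgrid(c[0]+g,c[1]+g)
    P=np.stack([X,Y,np.full_like(X,z)],-1); Pt=(P-p)@R; Pc=(Pt-T[:3,3])@T[:3,:3]
    uv=Pc@K.T; uv=(uv[...,:2]/uv[...,2:]).astype(np.float32)
    return cv2.remap(im,uv[...,0],uv[...,1],cv2.INTER_LINEAR),im,d
def circ(o,c,r0,r1,half=0.06,s=0.0004,p2=20):
    g=cv2.GaussianBlur(cv2.cvtColor(o,cv2.COLOR_BGR2GRAY),(5,5),0)
    h=cv2.HoughCircles(g,cv2.HOUGH_GRADIENT_ALT if 0 else cv2.HOUGH_GRADIENT,1,10,param1=80,param2=p2,minRadius=int(r0/s),maxRadius=int(r1/s))
    n=o.shape[0]
    return [] if h is None else [((c[0]+(u-n/2)*s).round(4),(c[1]+(v-n/2)*s).round(4),(r*s*1000).round(1)) for u,v,r in h[0][:4]]
E
python3 -c "
from h import *
delta((.594,-.315,.13))"
```

```text
clk 1.2 pos [ 0.2695 -0.5639  0.1938] xax [ 0.431 -0.902  0.   ] f [-1.1  0.6 -0.3] w 0.995 DELTA [-0.0847 -0.4001  0.0638] rz to tilt: [ 0.8459 -0.5333  0.      0.    ]
```

Run:
```python
from h import *
for c in("top","scene"):
    W=cloud(c,np.load(c+"0.npy")).reshape(-1,3)
    for y0 in np.arange(-.8,-.3,.05):
        r=[]
        for x0 in np.arange(.2,.75,.05):
            q=W[(abs(W[:,0]-x0)<.025)&(abs(W[:,1]-y0)<.025)];r.append(round(float(np.percentile(q[:,2],95)),2) if len(q)>5 else -1)
        print(c,round(y0,2),r)
p,R,o=pose();T=lambda t:print((R.T@(np.array(t)-p)).round(3))
T((.35,-.40,.25));T((.594,-.315,.13))
```

```text
top -0.8 [-1, -1, -1, -1, -1, -1, -1, -1, -1, -1, -1]
top -0.75 [0.01, -1, 0.21, 0.21, 0.21, 0.21, 0.21, 0.21, 0.01, 0.01, 0.0]
top -0.7 [0.01, -1, 0.22, 0.21, 0.21, 0.21, 0.21, 0.21, 0.01, 0.01, 0.01]
top -0.65 [0.01, -1, 0.24, 0.24, 0.25, 0.25, 0.24, 0.21, 0.01, 0.01, 0.01]
top -0.6 [0.01, 0.21, 0.61, 0.22, 0.22, 0.21, 0.21, 0.21, 0.01, 0.01, 0.01]
top -0.55 [0.63, 0.63, 0.63, 0.59, 0.21, 0.21, 0.21, 0.21, 0.02, 0.01, 0.01]
top -0.5 [0.64, 0.64, 0.63, 0.01, 0.01, 0.01, 0.01, 0.01, 0.02, 0.02, 0.01]
top -0.45 [0.66, 0.64, 0.01, 0.01, 0.01, 0.01, 0.01, 0.01, 0.02, 0.02, 0.01]
top -0.4 [0.66, 0.64, 0.01, 0.01, 0.02, 0.01, 0.01, 0.01, 0.01, 0.01, 0.01]
top -0.35 [0.67, 0.01, 0.01, 0.03, 0.02, 0.01, 0.01, 0.01, 0.02, 0.01, 0.01]
scene -0.8 [-1, -1, -1, -1, -1, -1, -1, -1, -1, -1, -1]
scene -0.75 [-1, 0.21, 0.21, 0.21, 0.21, 0.21, 0.21, 0.21, 0.01, 0.01, 0.01]
scene -0.7 [-1, 0.21, 0.21, 0.21, 0.21, 0.21, 0.21, 0.21, 0.01, 0.01, 0.01]
scene -0.65 [-1, 0.57, 0.33, 0.25, 0.25, 0.25, 0.24, 0.21, 0.01, 0.01, 0.01]
scene -0.6 [0.0, 0.62, 0.61, 0.6, 0.21, 0.21, 0.21, 0.21, 0.01, 0.01, 0.0]
scene -0.55 [0.01, 0.62, 0.62, 0.6, 0.2, 0.21, 0.2, 0.2, 0.02, 0.01, 0.01]
scene -0.5 [0.01, 0.63, 0.63, 0.01, 0.01, 0.0, 0.01, 0.01, 0.02, 0.02, 0.01]
scene -0.45 [0.01, 0.61, 0.01, 0.01, 0.01, 0.01, 0.01, 0.01, 0.02, 0.02, 0.01]
scene -0.4 [0.58, 0.6, 0.01, 0.01, 0.02, 0.01, 0.01, 0.01, 0.01, 0.01, 0.01]
scene -0.35 [0.01, 0.01, 0.01, 0.03, 0.02, 0.0, 0.01, 0.01, 0.02, 0.01, 0.01]
[-0.113 -0.143 -0.056]
[-0.085 -0.4    0.064]
```

>>> {"name": "servo_tool", "arguments": {"motion": [[1,0,0,-0.06,0,0,0],[1,-0.05,0,-0.08,0,0,0],[1,-0.1,0,-0.08,0,0,0],[1,-0.14,-0.03,-0.06,0,0,0],[1,-0.14,-0.08,-0.04,0,0,0],[1,-0.13,-0.13,-0.02,0,0,0],[1,-0.12,-0.18,0,0,0,0],[1,-0.11,-0.23,0.02,0,0,0],[1,-0.1,-0.28,0.04,0,0,0],[1,-0.09,-0.34,0.06,0,0,0],[1,-0.085,-0.4,0.064,0,0,0],[1,-0.085,-0.4,0.064,0,0,0],[1,-0.085,-0.4,0.064,0,0,0]]}}

```text
clock: 2.82
position: [0.5936, -0.315, 0.1295]
ee_rot: [0.846, -0.533, -0.0, 0.0]
ft_force: [-0.2, 0.8, -0.2]
grip_width: 1.0
```

Run:
```python
from h import *
delta((.594,-.315,.13))
c=(.594,-.315)
o,im,d=ortho(c,.018)
cv2.imwrite("pics/w1.png",np.hstack([cv2.resize(im,(480,300)),o]))
print("outer",circ(o,c,.026,.032),"bore",circ(o,c,.007,.012))
```

```text
clk 2.83 pos [ 0.5936 -0.315   0.1295] xax [ 0.431 -0.902 -0.   ] f [-0.2  0.8 -0.2] w 1.0 DELTA [ 0.0002 -0.0004 -0.0005] rz to tilt: [ 8.460e-01 -5.332e-01 -2.000e-04  2.000e-04]
outer [(np.float32(0.5962), np.float32(-0.3188), np.float32(28.5)), (np.float32(0.597), np.float32(-0.3148), np.float32(30.0))] bore [(np.float32(0.5966), np.float32(-0.3184), np.float32(9.6))]
```

View pics/w1.png

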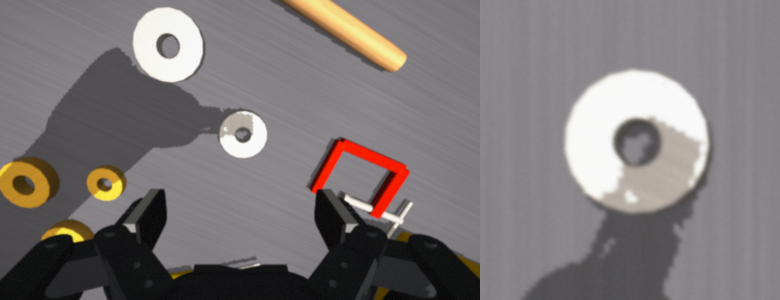

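The wrist view shows the small steel ring at about (243,134) in the left half. Its measured centre is (0.5965, -0.3186) and its diameter 57 mm, so it is the smaller one. Next I'll grasp it.

>>> {"name": "servo_tool", "arguments": {"motion": [[1,0.0045,-0.001,0.05,0,0,0],[1,0.0045,-0.001,0.095,0,0,0],[1,0.0045,-0.001,0.12,0,0,0],[1,0.0045,-0.001,0.1315,0,0,0],[1,0.0045,-0.001,0.1315,0,0,0],[0.5,0.0045,-0.001,0.1315,0,0,0],[0.5,0.0045,-0.001,0.1315,0,0,0],[0.5,0.0045,-0.001,0.1315,0,0,0],[0.5,0.0045,-0.001,0.1315,0,0,0],[0.5,0.0045,-0.001,0.1315,0,0,0]], "grip_force": 40}}

```text
clock: 4.12
position: [0.5966, -0.3184, -0.0016]
ee_rot: [0.846, -0.533, 0.0, 0.0]
ft_force: [0.1, -0.8, -0.5]
grip_width: 0.5
```

>>> {"name": "servo_tool", "arguments": {"motion": [[0.3,0,0,0,0,0,0],[0.3,0,0,0,0,0,0],[0.3,0,0,0,0,0,0],[0.3,0,0,0,0,0,0]]}}

```text
clock: 4.62
position: [0.5966, -0.3184, -0.0017]
ee_rot: [0.846, -0.533, 0.0, 0.0]
ft_force: [1.7, 1.3, -0.1]
grip_width: 0.301
```

Run:
```python
from h import *
delta((.594,-.315,.13))
im,d=eyes.camera("wrist")
cv2.imwrite("pics/w2.png",im)
```

```text
clk 4.62 pos [ 0.5966 -0.3184 -0.0017] xax [ 0.431 -0.902  0.   ] f [ 1.7  1.3 -0.1] w 0.301 DELTA [-0.0042  0.0009 -0.1317] rz to tilt: [ 0.8459 -0.5333  0.      0.    ]
```

View pics/w2.png

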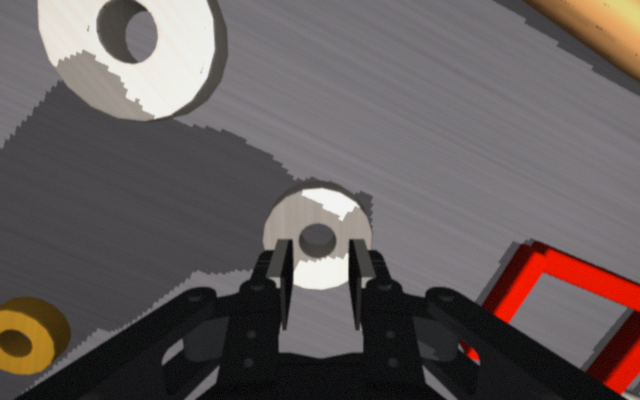

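The pads have closed above the ring instead of around it: the ring at (318,240) is still untouched. The depth image should give the height of the pad tips.

Run:
```python
from h import *
p,R,o=pose();im,d=eyes.camera("wrist")
I=eyes.camera_info("wrist");K=np.array(I["intrinsics"]);T=np.array(I["tool_from_camera"])
def tool(u,v):
    z=d[v,u];q=T@np.r_[(u-K[0,2])/K[0,0]*z,(v-K[1,2])/K[1,1]*z,z,1];return (1000*q[:3]).round(1)
for u,v in [(282,245),(284,250),(286,260),(283,280),(285,310),(290,250),(358,245),(362,260),(353,270),(318,200),(318,275),(318,330),(250,350),(450,150),(215,300)]:
    print(u,v,d[v,u].round(4),tool(u,v), (p+R@(tool(u,v)/1000)).round(4))
```

```text
282 245 0.1434 [-15.1 -11.3 -48.4] [ 0.6003 -0.2999  0.0467]
284 250 0.1401 [-13.9 -10.7 -51.9] [ 0.6003 -0.3013  0.0502]
286 260 0.1309 [-12.1 -10.9 -61.5] [ 0.6012 -0.3028  0.0598]
283 280 0.1174 [-11.8 -10.5 -75.7] [ 0.601  -0.3033  0.074 ]
285 310 0.1217 [-11.5   2.2 -74.9] [ 0.5897 -0.309   0.0732]
290 250 0.1405 [-11.4 -10.5 -51.6] [ 0.6012 -0.3036  0.0499]
358 245 0.1442 [ 17.5 -11.  -47.7] [ 0.6141 -0.3295  0.046 ]
362 260 0.1298 [ 17.4 -11.5 -62.5] [ 0.6145 -0.3292  0.0608]
353 270 0.1317 [ 14.1  -6.8 -61.9] [ 0.6088 -0.3282  0.0602]
318 200 0.1684 [  0.1 -22.4 -19. ] [ 0.6169 -0.3089  0.0173]
318 275 0.179 [  0.1  19.1 -20.2] [ 0.5794 -0.3268  0.0185]
318 330 0.2101 [-0.1 68.  -2.1] [ 5.352e-01 -3.477e-01  4.000e-04]
250 350 0.0763 [ -14.7  -16.7 -116.7] [ 0.6053 -0.298   0.115 ]
450 150 0.1787 [ 70.5 -45.   -1.7] [ 0.6676 -0.3626  0.    ]
215 300 0.1046 [-31.6 -11.2 -88.8] [ 0.5931 -0.2851  0.0871]
```

The pad tips sit about 45 mm behind the reported TCP, measured in the tool frame. The same camera puts the table at z = 0 and the ring top at 0.018, so it agrees with the pose. The fingers are therefore shorter than the stated TCP implies. I'll open, descend in steps while watching the force, and measure again.

>>> {"name": "servo_tool", "arguments": {"motion": [[0.9,0,0,0,0,0,0],[0.9,0,0,0,0,0,0],[0.9,0,0,0,0,0,0],[0.9,0,0,0,0,0,0],[0.9,0,0,0.01,0,0,0],[0.9,0,0,0.02,0,0,0],[0.9,0,0,0.03,0,0,0],[0.9,0,0,0.03,0,0,0]]}}

```text
clock: 5.72
position: [0.5958, -0.318, -0.0331]
ee_rot: [0.846, -0.533, -0.001, 0.0]
ft_force: [0.0, 0.2, 0.3]
grip_width: 0.9
```

```bash
cat >> h.py <<'E'
def fingers():
    """front-pad points (tool y about -11) in tool mm: tip z on both sides, inner x"""
    p,R,o=pose();im,d=eyes.camera("wrist")
    I=eyes.camera_info("wrist");K=np.array(I["intrinsics"]);T=np.array(I["tool_from_camera"])
    v,u=np.mgrid[:400,:640]
    Q=np.stack([(u-K[0,2])/K[0,0]*d,(v-K[1,2])/K[1,1]*d,d],-1)@T[:3,:3].T+T[:3,3]; Q=Q*1000
    W=Q/1000@R.T+p
    dark=(im.max(-1)<90)&(d>0)
    for s in(-1,1):
        m=dark&(abs(Q[...,1]+11)<2.5)&(s*Q[...,0]>3)&(s*Q[...,0]<60)&(Q[...,2]<-22)&(W[...,2]>.004)
        q=Q[m]; zt=np.percentile(q[:,2],99); n=q[q[:,2]>zt-10]
        print("side",s,"tip z",zt.round(1),"world",(p[2]-zt/1000).round(4),"x range",np.percentile(n[:,0],[2,98]).round(1))
    return im,d
E
python3 - <<'E'
from h import *
delta((.594,-.315,.13))
im,d=fingers()
cv2.imwrite("pics/w3.png",im)
E
```

```text
clk 5.72 pos [ 0.5958 -0.318  -0.0331] xax [ 0.431 -0.902 -0.002] f [0.  0.2 0.3] w 0.9 DELTA [-0.0037  0.0005 -0.1631] rz to tilt: [ 8.459e-01 -5.333e-01 -1.000e-03  1.000e-04]
side -1 tip z -54.5 world 0.0214 x range [-43.6 -26.9]
side 1 tip z -54.5 world 0.0214 x range [39.6 46.1]
```

View pics/w3.png

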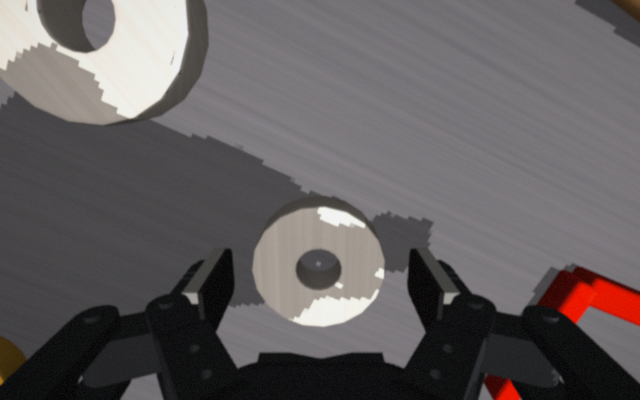

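Confirmed: the ring sits centred between the pads at (320,263), with the tips 21 mm above the table and no contact force. I'll go 14 mm lower and grip.

>>> {"name": "servo_tool", "arguments": {"motion": [[0.9,0,0,0.007,0,0,0],[0.9,0,0,0.014,0,0,0],[0.9,0,0,0.014,0,0,0],[0.4,0,0,0.014,0,0,0],[0.4,0,0,0.014,0,0,0],[0.4,0,0,0.014,0,0,0],[0.4,0,0,0.014,0,0,0]], "grip_force": 40}}

```text
clock: 6.65
position: [0.5996, -0.3193, -0.0414]
ee_rot: [0.846, -0.533, 0.003, -0.001]
ft_force: [-2.0, 1.5, 22.8]
grip_width: 0.649
```

Run:
```python
from h import *
delta((.582,.083,.10))
fingers()
```

```text
clk 6.65 pos [ 0.5996 -0.3193 -0.0414] xax [ 0.431 -0.902  0.005] f [-2.   1.5 22.8] w 0.649 DELTA [-0.37   -0.1581 -0.1425] rz to tilt: [ 8.459e-01 -5.334e-01  3.100e-03 -5.000e-04]
side -1 tip z -50.8 world 0.0094 x range [-33.  -24.1]
side 1 tip z -50.6 world 0.0092 x range [26.6 35.6]
```

>>> {"name": "servo_tool", "arguments": {"motion": [[0.4,0,0,-0.008,0,0,0],[0.4,0,0,-0.02,0,0,0],[0.4,0,0,-0.06,0,0,0],[0.4,0,0,-0.12,0,0,0],[0.4,0,0,-0.15,0,0,0],[0.4,0,0,-0.15,0,0,0]]}}

```text
clock: 7.45
position: [0.598, -0.3191, 0.1074]
ee_rot: [0.846, -0.533, 0.002, -0.0]
ft_force: [-0.2, 0.5, -3.6]
grip_width: 0.651
```

Run:
```python
from h import *
p,R,_=pose()
im,d=fingers()
delta((.582,.083,.10))
cv2.imwrite("pics/w4.png",im)
```

```text
side -1 tip z -50.7 world 0.1581 x range [-32.7 -24.3]
side 1 tip z -50.4 world 0.1578 x range [26.4 35.4]
clk 7.5 pos [ 0.5967 -0.3185  0.1047] xax [ 0.431 -0.902  0.001] f [-0.3  0.1 -3.2] w 0.655 DELTA [-0.3686 -0.1598  0.0045] rz to tilt: [ 8.459e-01 -5.333e-01  5.000e-04  0.000e+00]
```

View pics/w4.png

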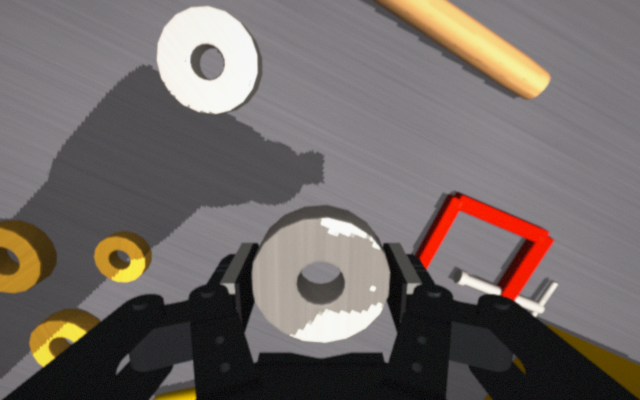

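The ring is held between the pads, centred near (321,275). I'll measure its pose in the tool frame.

```bash
cat >> h.py <<'E'
def tcloud():
    im,d=eyes.camera("wrist");I=eyes.camera_info("wrist");K=np.array(I["intrinsics"]);T=np.array(I["tool_from_camera"])
    v,u=np.mgrid[:400,:640]
    Q=np.stack([(u-K[0,2])/K[0,0]*d,(v-K[1,2])/K[1,1]*d,d],-1)@T[:3,:3].T+T[:3,3]; Q[d==0]=np.nan
    return im,Q,K,T
def tortho(im,K,T,z,half=.05,s=.00025):
    n=int(2*half/s);g=(np.arange(n)-n/2)*s;X,Y=np.meshgrid(g,g);P=np.stack([X,Y,np.full_like(X,z)],-1)
    uv=((P-T[:3,3])@T[:3,:3])@K.T;uv=(uv[...,:2]/uv[...,2:]).astype(np.float32)
    return cv2.remap(im,uv[...,0],uv[...,1],cv2.INTER_LINEAR)
def held(ro,tol=.0025):
    im,Q,K,T=tcloud()
    m=(np.hypot(Q[...,0],Q[...,1])<ro)&(Q[...,2]>-.085)&(Q[...,2]<-.02)&(im.max(-1)>90)
    P=Q[m];z0=np.median(P[:,2]);P=P[abs(P[:,2]-z0)<.006]
    for _ in range(5):
        A=np.c_[P[:,:2],np.ones(len(P))];c=np.linalg.lstsq(A,P[:,2],rcond=None)[0];r=P[:,2]-A@c;P=P[abs(r)<max(2*r.std(),.001)]
    print("top z mm",(c[2]*1000).round(1),"tilt",c[:2].round(3),"n",len(P))
    o=tortho(im,K,T,c[2])
    for a,b in((ro-.003,ro+.003),(.0085,.0105)):print("circle tool xy,r",circ(o,(0,0),a,b,.05,.00025,18))
    return o
E
python3 - <<'E'
from h import *
o=held(.029);cv2.imwrite("pics/h1.png",o)
p,R,_=pose(); print("arbor in tool",(R.T@(np.array([.582,.083,.1])-p)).round(4))
E
```

```text
top z mm -59.4 tilt [ 0.    -0.007] n 10894
circle tool xy,r [(np.float32(0.0011), np.float32(0.0009), np.float32(28.4)), (np.float32(-0.0006), np.float32(-0.0016), np.float32(31.3)), (np.float32(0.0044), np.float32(-0.0016), np.float32(31.9)), (np.float32(0.0031), np.float32(0.0031), np.float32(31.3))]
circle tool xy,r [(np.float32(0.0011), np.float32(0.0006), np.float32(9.8)), (np.float32(0.0009), np.float32(-0.0084), np.float32(9.0))]
arbor in tool [-0.3679 -0.1605  0.0033]
```

>>> {"name": "servo_tool", "arguments": {"motion": [[0.4,-0.04,-0.01,0,0,0,0],[0.4,-0.09,-0.025,0,0,0,0],[0.4,-0.14,-0.04,0,0,0,0],[0.4,-0.19,-0.055,0,0,0,0],[0.4,-0.24,-0.07,0,0,0,0],[0.4,-0.29,-0.085,0,0,0,0],[0.4,-0.34,-0.095,0,0,0,0],[0.4,-0.368,-0.1,0,0,0,0],[0.4,-0.368,-0.1,0,0,0,0],[0.4,-0.368,-0.1,0,0,0,0]]}}

```text
clock: 8.8
position: [0.5275, 0.0557, 0.103]
ee_rot: [0.846, -0.534, -0.001, 0.001]
ft_force: [-0.5, -0.9, -2.6]
grip_width: 0.654
```

Run:
```python
from h import *
p,R,_=pose(); delta((.582,.083,.1))
im,Q,K,T=tcloud(); W=Q@R.T+p
def lay(lo,hi,r):
    m=(np.hypot(W[...,0]-.582,W[...,1]-.083)<r)&(W[...,2]>lo)&(W[...,2]<hi);P=W[m];print(lo,hi,len(P),P.mean(0).round(4),P.min(0).round(4),P.max(0).round(4))
lay(.095,.11,.02);lay(.085,.11,.02);lay(.043,.053,.025)
held(.029)
cv2.imwrite("pics/w5.png",np.hstack([cv2.resize(im,(480,300)),cv2.resize(tortho(im,K,T,.004,.1,.0005),(300,300))]))
```

```text
clk 8.8 pos [0.5275 0.0557 0.103 ] xax [ 0.431 -0.903 -0.   ] f [-0.5 -0.9 -2.6] w 0.654 DELTA [-0.0012 -0.0609  0.0029] rz to tilt: [ 8.457e-01 -5.336e-01 -7.000e-04  8.000e-04]
0.095 0.11 343 [0.5805 0.0851 0.0984] [0.5745 0.0793 0.095 ] [0.5861 0.0906 0.1017]
0.085 0.11 507 [0.5806 0.0851 0.0967] [0.5734 0.0782 0.0854] [0.5872 0.0918 0.1017]
0.043 0.053 957 [0.5818 0.085  0.048 ] [0.5654 0.0703 0.0457] [0.5948 0.0994 0.0526]
top z mm -59.5 tilt [ 0.001 -0.006] n 10888
circle tool xy,r [(np.float32(0.0014), np.float32(0.0006), np.float32(28.2)), (np.float32(0.0011), np.float32(-0.0019), np.float32(30.8)), (np.float32(0.0036), np.float32(-0.0016), np.float32(31.6)), (np.float32(-0.0004), np.float32(0.0031), np.float32(31.3))]
circle tool xy,r [(np.float32(0.0014), np.float32(0.0006), np.float32(9.6)), (np.float32(0.0014), np.float32(-0.0084), np.float32(8.9))]
```

View pics/w5.png

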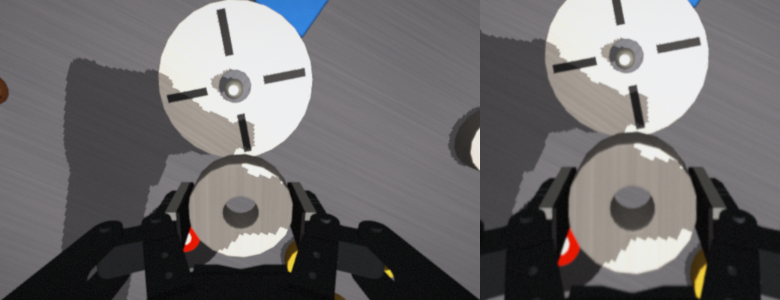

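The arbor is at (0.5805, 0.085), and the hub and arbor views agree. I'll align the ring with it and lower part of the way.

>>> {"name": "servo_tool", "arguments": {"motion": [[0.4,-0.002,-0.03,0,0,0,0],[0.4,-0.005,-0.055,0,0,0,0],[0.4,-0.005,-0.061,0,0,0,0],[0.4,-0.005,-0.061,0.01,0,0,0],[0.4,-0.005,-0.061,0.02,0,0,0],[0.4,-0.005,-0.061,0.02,0,0,0],[0.4,-0.005,-0.061,0.03,0,0,0],[0.4,-0.005,-0.061,0.04,0,0,0],[0.4,-0.005,-0.061,0.05,0,0,0],[0.4,-0.005,-0.061,0.06,0,0,0],[0.4,-0.005,-0.061,0.06,0,0,0]]}}

```text
clock: 10.28
position: [0.5804, 0.0874, 0.0432]
ee_rot: [0.846, -0.533, -0.001, 0.001]
ft_force: [-0.1, -0.6, -3.8]
grip_width: 0.651
```

Run:
```python
from h import *
p,R,_=pose(); delta((.5805,.085,.0066))
o=held(.029)
print(models.boxes_of("wrist","positioner")[:0])
cv2.imwrite("pics/h2.png",o)
```

```text
clk 10.28 pos [0.5804 0.0874 0.0432] xax [ 0.431 -0.902 -0.001] f [-0.1 -0.6 -3.8] w 0.651 DELTA [0.0023 0.0009 0.0366] rz to tilt: [ 8.459e-01 -5.333e-01 -6.000e-04  5.000e-04]
top z mm -59.5 tilt [ 0.001 -0.006] n 10899
circle tool xy,r [(np.float32(0.0014), np.float32(0.0006), np.float32(28.2)), (np.float32(0.0016), np.float32(-0.0019), np.float32(30.8)), (np.float32(0.0034), np.float32(0.0026), np.float32(31.0)), (np.float32(0.0041), np.float32(-0.0004), np.float32(30.7))]
circle tool xy,r [(np.float32(0.0016), np.float32(0.0006), np.float32(10.0))]
[]
```

View pics/h2.png

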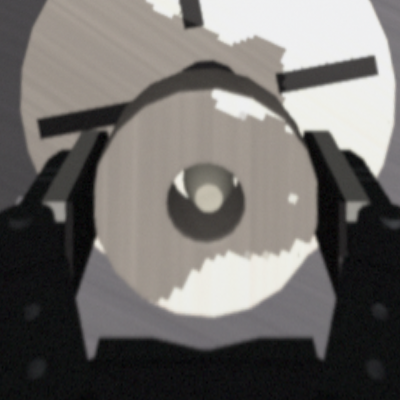

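The arbor tip shows inside the bore at (209,197), against a bore centre of (206,202), so the ring is threaded and well centred. I'll lower it to the hub and release.

>>> {"name": "servo_tool", "arguments": {"motion": [[0.4,0.0005,0,0.01,0,0,0],[0.4,0.0005,0,0.02,0,0,0],[0.4,0.0005,0,0.03,0,0,0],[0.4,0.0005,0,0.036,0,0,0],[0.4,0.0005,0,0.036,0,0,0],[0.4,0.0005,0,0.036,0,0,0]]}}

```text
clock: 11.12
position: [0.5815, 0.0872, 0.0086]
ee_rot: [0.846, -0.533, 0.0, -0.0]
ft_force: [-0.8, 0.3, -2.9]
grip_width: 0.653
```

Run:
```python
from h import *
delta((.5805,.085,.0066)); held(.029)
```

```text
clk 11.12 pos [0.5815 0.0872 0.0086] xax [ 0.431 -0.902  0.   ] f [-0.8  0.3 -2.9] w 0.653 DELTA [0.0015 0.0019 0.002 ] rz to tilt: [ 8.459e-01 -5.333e-01  2.000e-04 -1.000e-04]
top z mm -59.5 tilt [ 0.001 -0.007] n 9507
circle tool xy,r [(np.float32(0.0016), np.float32(0.0004), np.float32(28.2)), (np.float32(0.0041), np.float32(-0.0014), np.float32(31.6)), (np.float32(-0.0004), np.float32(0.0031), np.float32(31.3)), (np.float32(0.0011), np.float32(-0.0031), np.float32(29.6))]
circle tool xy,r [(np.float32(0.0014), np.float32(0.0009), np.float32(10.0))]
```

>>> {"name": "servo_tool", "arguments": {"motion": [[0.4,0.0,0.001,0.0015,0,0,0],[0.9,0,0.001,0.0015,0,0,0],[0.9,0,0.001,0.0015,0,0,0],[0.9,0,0.001,0.0015,0,0,0],[0.9,0,0.001,-0.03,0,0,0],[0.9,0,0.001,-0.08,0,0,0],[0.9,0.01,0.01,-0.12,0,0,0],[0.9,0.04,0.045,-0.13,0,0,0],[0.9,0.075,0.085,-0.13,0,0,0],[0.9,0.11,0.13,-0.13,0,0,0],[0.9,0.145,0.17,-0.12,0,0,0],[0.9,0.175,0.21,-0.12,0,0,0],[0.9,0.194,0.225,-0.12,0,0,0],[0.9,0.194,0.225,-0.12,0,0,0],[0.9,0.194,0.225,-0.12,0,0,0]]}}

```text
clock: 13.05
position: [0.4623, -0.1839, 0.1284]
ee_rot: [0.846, -0.533, 0.0, -0.0]
ft_force: [-0.2, 0.4, -0.5]
grip_width: 0.898
```

```bash
cat >> h.py <<'E'
def onarbor(c=(.5805,.085),r=.035,cam="scene"):
    im,d=eyes.camera(cam);W=cloud(cam,d)
    m=(np.hypot(W[...,0]-c[0],W[...,1]-c[1])<r);z=W[m][:,2]
    h,e=np.histogram(z,np.arange(.028,.11,.003));print(cam,[(round(a,3),int(n)) for a,n in zip(e,h) if n>5])
    return im
E
python3 - <<'E'
from h import *
c=(.462,-.185);delta((*c,-.04))
o,im,d=ortho(c,.015)
print("outer",circ(o,c,.020,.026),"bore",circ(o,c,.007,.012))
s=onarbor();cv2.imwrite("pics/m1.png",np.hstack([cv2.resize(im,(480,300)),cv2.resize(s[80:330,200:450],(300,300))]))
E
```

```text
clk 13.05 pos [ 0.4623 -0.1839  0.1284] xax [ 0.432 -0.902 -0.   ] f [-0.2  0.4 -0.5] w 0.898 DELTA [0.0008 0.0008 0.1684] rz to tilt: [ 8.462e-01 -5.329e-01  1.000e-04 -2.000e-04]
outer [(np.float32(0.4602), np.float32(-0.1868), np.float32(22.4))] bore [(np.float32(0.4606), np.float32(-0.1868), np.float32(9.4))]
scene [(np.float64(0.028), 21), (np.float64(0.031), 70), (np.float64(0.034), 58), (np.float64(0.037), 8), (np.float64(0.052), 12), (np.float64(0.055), 9), (np.float64(0.058), 14), (np.float64(0.061), 26), (np.float64(0.064), 81), (np.float64(0.067), 83), (np.float64(0.07), 38), (np.float64(0.094), 7), (np.float64(0.097), 6)]
```

View pics/m1.png

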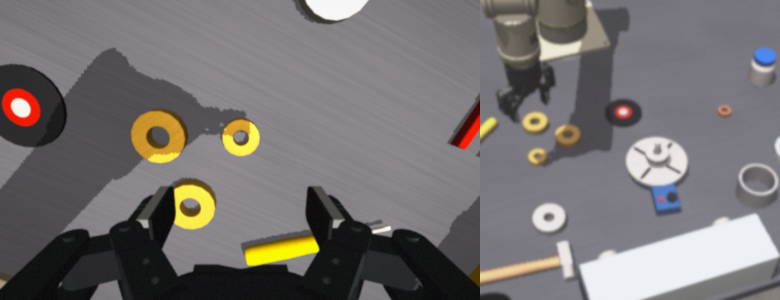

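The wide ring is seated: its top is at about 0.066 in the scene depth, and the positioner view shows it on the arbor. The smallest brass ring, at (241,137), measures 45 mm, with its centre at (0.4604, -0.1868). Next I'll grasp it.

>>> {"name": "servo_tool", "arguments": {"motion": [[0.8,0.002,0.003,0.05,0,0,0],[0.8,0.002,0.003,0.1,0,0,0],[0.8,0.002,0.003,0.14,0,0,0],[0.8,0.002,0.003,0.158,0,0,0],[0.8,0.002,0.003,0.165,0,0,0],[0.8,0.002,0.003,0.165,0,0,0],[0.3,0.002,0.003,0.165,0,0,0],[0.3,0.002,0.003,0.165,0,0,0],[0.3,0.002,0.003,0.165,0,0,0],[0.3,0.002,0.003,0.165,0,0,0],[0.3,0.002,0.003,0.165,0,0,0]]}}

```text
clock: 14.52
position: [0.461, -0.1883, -0.035]
ee_rot: [0.846, -0.533, 0.001, -0.0]
ft_force: [-3.1, 1.0, 11.1]
grip_width: 0.522
```

```bash
python3 -c "
from h import *
delta((.462,-.185,.13))"
```

```text
clk 14.53 pos [ 0.461  -0.1883 -0.035 ] xax [ 0.431 -0.902  0.002] f [-3.1  1.  11.1] w 0.522 DELTA [-0.0023 -0.0025 -0.165 ] rz to tilt: [ 8.459e-01 -5.333e-01  1.100e-03 -1.000e-04]
```

>>> {"name": "servo_tool", "arguments": {"motion": [[0.3,0,0,-0.008,0,0,0],[0.3,0,0,-0.03,0,0,0],[0.3,0,0,-0.08,0,0,0],[0.3,0,0,-0.135,0,0,0],[0.3,0,0,-0.145,0,0,0],[0.3,0,0,-0.145,0,0,0],[0.3,0,0,-0.145,0,0,0]]}}

```text
clock: 15.4
position: [0.459, -0.1878, 0.1068]
ee_rot: [0.846, -0.533, -0.001, 0.0]
ft_force: [0.1, 0.1, -1.2]
grip_width: 0.518
```

Run:
```python
from h import *
p,R,_=pose();delta((.5805,.085,.1));held(.023)
```

```text
clk 15.4 pos [ 0.459  -0.1878  0.1068] xax [ 0.431 -0.902 -0.002] f [ 0.1  0.1 -1.2] w 0.518 DELTA [-0.1937 -0.2272  0.0068] rz to tilt: [ 8.459e-01 -5.333e-01 -1.200e-03  2.000e-04]
top z mm -49.9 tilt [-0.001 -0.003] n 5515
circle tool xy,r [(np.float32(0.0014), np.float32(-0.0004), np.float32(22.2)), (np.float32(0.0011), np.float32(-0.0069), np.float32(20.6)), (np.float32(1e-04), np.float32(-0.0029), np.float32(24.7)), (np.float32(-0.0006), np.float32(0.0014), np.float32(25.0))]
circle tool xy,r [(np.float32(0.0011), np.float32(-0.0009), np.float32(9.9)), (np.float32(0.0014), np.float32(-0.0074), np.float32(8.8))]
```

>>> {"name": "servo_tool", "arguments": {"motion": [[0.3,-0.03,-0.035,0,0,0,0],[0.3,-0.065,-0.075,0,0,0,0],[0.3,-0.1,-0.115,0,0,0,0],[0.3,-0.135,-0.155,0,0,0,0],[0.3,-0.165,-0.195,0,0,0,0],[0.3,-0.188,-0.22,0,0,0,0],[0.3,-0.195,-0.2265,0,0,0,0],[0.3,-0.195,-0.2265,0,0,0,0],[0.3,-0.195,-0.2265,0.015,0,0,0],[0.3,-0.195,-0.2265,0.03,0,0,0],[0.3,-0.195,-0.2265,0.03,0,0,0],[0.3,-0.195,-0.2265,0.04,0,0,0],[0.3,-0.195,-0.2265,0.05,0,0,0],[0.3,-0.195,-0.2265,0.05,0,0,0]]}}

```text
clock: 17.2
position: [0.5797, 0.0854, 0.0573]
ee_rot: [0.846, -0.533, -0.001, 0.001]
ft_force: [0.4, 0.0, -0.1]
grip_width: 0.517
```

Run:
```python
from h import *
p,R,_=pose(); delta((.5805,.085,.0311));o=held(.023)
cv2.imwrite("pics/h3.png",o)
```

```text
clk 17.2 pos [0.5797 0.0854 0.0573] xax [ 0.431 -0.902 -0.   ] f [ 0.4  0.  -0.1] w 0.517 DELTA [ 0.0007 -0.0006  0.0262] rz to tilt: [ 8.459e-01 -5.333e-01 -6.000e-04  5.000e-04]
top z mm -49.8 tilt [-0.001 -0.003] n 5512
circle tool xy,r [(np.float32(0.0016), np.float32(-0.0009), np.float32(22.3)), (np.float32(0.0014), np.float32(-0.0066), np.float32(20.7)), (np.float32(0.0009), np.float32(-0.0176), np.float32(21.5)), (np.float32(0.0009), np.float32(-0.0211), np.float32(20.6))]
circle tool xy,r [(np.float32(0.0011), np.float32(-0.0006), np.float32(9.6)), (np.float32(0.0014), np.float32(-0.0071), np.float32(8.7))]
```

View pics/h3.png

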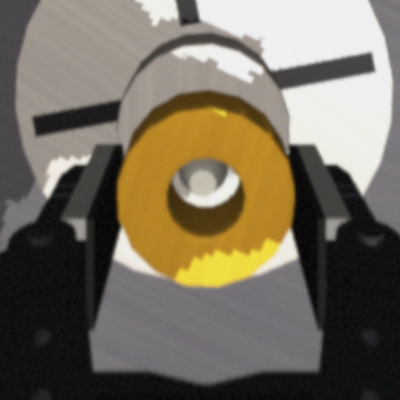

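The tip appears at (204,182) in the bore, exactly where parallax puts it for a centred ring. Now to lower it, release, and rise toward the narrow ring.

>>> {"name": "servo_tool", "arguments": {"motion": [[0.3,0,0,0.008,0,0,0],[0.3,0,0,0.016,0,0,0],[0.3,0,0,0.022,0,0,0],[0.3,0,0,0.0255,0,0,0],[0.3,0,0,0.0255,0,0,0],[0.3,0,0,0.0255,0,0,0]]}}

```text
clock: 18.0
position: [0.5805, 0.0856, 0.033]
ee_rot: [0.846, -0.533, 0.0, -0.0]
ft_force: [-0.1, 0.4, -1.6]
grip_width: 0.514
```

Run:
```python
from h import *
delta((.5805,.085,.0311)); held(.023); delta((.465,.326,.13))
```

```text
clk 18.0 pos [0.5805 0.0856 0.033 ] xax [ 0.431 -0.902  0.   ] f [-0.1  0.4 -1.6] w 0.514 DELTA [0.0005 0.0003 0.0019] rz to tilt: [ 8.459e-01 -5.333e-01  2.000e-04 -1.000e-04]
top z mm -49.9 tilt [-0.002 -0.005] n 5191
circle tool xy,r [(np.float32(0.0004), np.float32(-0.0079), np.float32(25.0)), (np.float32(0.0014), np.float32(-0.0004), np.float32(22.4)), (np.float32(0.0004), np.float32(-0.0126), np.float32(23.9)), (np.float32(0.0031), np.float32(-0.0029), np.float32(24.8))]
circle tool xy,r [(np.float32(0.0014), np.float32(-0.0006), np.float32(9.8))]
clk 18.05 pos [0.5806 0.0856 0.0331] xax [ 0.431 -0.902  0.   ] f [ 0.   0.8 -1.2] w 0.517 DELTA [-0.2667  0.0006 -0.097 ] rz to tilt: [ 8.459e-01 -5.333e-01  2.000e-04 -2.000e-04]
```

>>> {"name": "servo_tool", "arguments": {"motion": [[0.3,0,0,0.0015,0,0,0],[0.3,0,0,0.0015,0,0,0],[0.8,0,0,0.0015,0,0,0],[0.8,0,0,0.0015,0,0,0],[0.8,0,0,0.0015,0,0,0],[0.8,0,0,-0.03,0,0,0],[0.8,0,0,-0.07,0,0,0],[0.8,-0.01,0,-0.1,0,0,0],[0.8,-0.05,0,-0.1,0,0,0],[0.8,-0.1,0,-0.1,0,0,0],[0.8,-0.15,0,-0.1,0,0,0],[0.8,-0.2,0,-0.1,0,0,0],[0.8,-0.245,0,-0.1,0,0,0],[0.8,-0.267,0,-0.1,0,0,0],[0.8,-0.267,0,-0.1,0,0,0],[0.8,-0.267,0,-0.1,0,0,0]]}}

```text
clock: 20.05
position: [0.466, 0.3253, 0.1327]
ee_rot: [0.846, -0.534, 0.0, 0.0]
ft_force: [0.8, -0.1, -1.0]
grip_width: 0.796
```

Run:
```python
from h import *
c=(.465,.326)
o,im,d=ortho(c,.012)
print("outer",circ(o,c,.0145,.0195,p2=14),"bore",circ(o,c,.0075,.0115,p2=14))
m=cv2.inRange(cv2.cvtColor(o,cv2.COLOR_BGR2HSV),(0,90,60),(20,255,255)); pts=cv2.findNonZero(m)[:,0].astype(float);print("hue centroid",len(pts),(np.array(c)+(pts.mean(0)-150)*.0004).round(4))
onarbor(cam="top");s=onarbor()
delta((*c,-.031))
cv2.imwrite("pics/n1.png",np.hstack([cv2.resize(im,(480,300)),cv2.resize(s[120:270,250:400],(300,300))]))
```

```text
outer [(np.float32(0.4608), np.float32(0.323), np.float32(16.4))] bore [(np.float32(0.4612), np.float32(0.323), np.float32(9.3)), (np.float32(0.4648), np.float32(0.3266), np.float32(11.0))]
hue centroid 3528 [0.4621 0.3238]
top [(np.float64(0.028), 20), (np.float64(0.031), 31), (np.float64(0.034), 31), (np.float64(0.037), 9), (np.float64(0.058), 8), (np.float64(0.061), 19), (np.float64(0.064), 28), (np.float64(0.067), 27), (np.float64(0.07), 10), (np.float64(0.073), 7), (np.float64(0.076), 23), (np.float64(0.079), 60), (np.float64(0.082), 47), (np.float64(0.085), 12)]
scene [(np.float64(0.028), 33), (np.float64(0.031), 63), (np.float64(0.034), 46), (np.float64(0.037), 13), (np.float64(0.049), 8), (np.float64(0.055), 15), (np.float64(0.058), 13), (np.float64(0.061), 20), (np.float64(0.064), 33), (np.float64(0.067), 35), (np.float64(0.07), 15), (np.float64(0.073), 13), (np.float64(0.076), 24), (np.float64(0.079), 47), (np.float64(0.082), 56), (np.float64(0.085), 18)]
clk 20.2 pos [0.466  0.3252 0.1327] xax [ 0.429 -0.903  0.001] f [-0.6  0.6 -0.1] w 0.801 DELTA [-0.0012  0.0006  0.1637] rz to tilt: [ 8.454e-01 -5.341e-01  2.000e-04  2.000e-04]
```

View pics/n1.png

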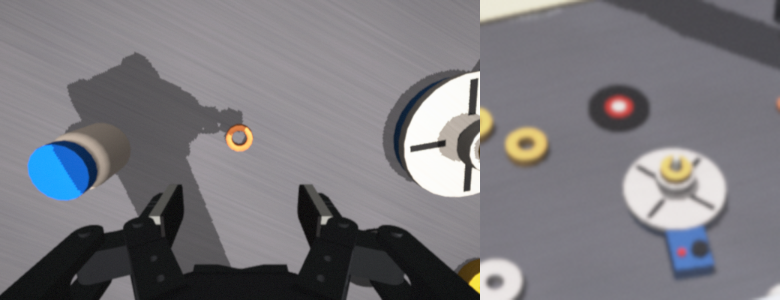

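The stack so far looks right, with the brass top at about 0.081. The copper ring is at (238,138), with centre (0.461, 0.323). Next I'll grasp it.

>>> {"name": "servo_tool", "arguments": {"motion": [[0.65,0,0.0055,0.05,0,0,0],[0.65,0,0.0055,0.1,0,0,0],[0.65,0,0.0055,0.14,0,0,0],[0.65,0,0.0055,0.156,0,0,0],[0.65,0,0.0055,0.1625,0,0,0],[0.65,0,0.0055,0.1625,0,0,0],[0.15,0,0.0055,0.1625,0,0,0],[0.15,0,0.0055,0.1625,0,0,0],[0.15,0,0.0055,0.1625,0,0,0],[0.15,0,0.0055,0.1625,0,0,0],[0.15,0,0.0055,0.1625,0,0,0]]}}

```text
clock: 21.58
position: [0.4611, 0.3247, -0.028]
ee_rot: [0.846, -0.533, 0.001, -0.001]
ft_force: [-1.2, -1.2, 9.3]
grip_width: 0.351
```

>>> {"name": "servo_tool", "arguments": {"motion": [[0.15,0,0,-0.008,0,0,0],[0.15,0,0,-0.03,0,0,0],[0.15,0,0,-0.08,0,0,0],[0.15,0,0,-0.135,0,0,0],[0.15,0,0,-0.15,0,0,0],[0.15,0,0,-0.15,0,0,0],[0.15,0,0,-0.15,0,0,0]]}}

```text
clock: 22.45
position: [0.4596, 0.3234, 0.1187]
ee_rot: [0.846, -0.533, -0.0, 0.001]
ft_force: [0.6, -0.9, -0.4]
grip_width: 0.344
```

Run:
```python
from h import *
p,R,_=pose();held(.017);delta((.5805,.085,.1))
```

```text
top z mm -39.6 tilt [-0.005 -0.002] n 2074
circle tool xy,r [(np.float32(0.0009), np.float32(1e-04), np.float32(16.5)), (np.float32(0.0019), np.float32(-0.0029), np.float32(17.1)), (np.float32(0.0034), np.float32(1e-04), np.float32(17.1)), (np.float32(0.0004), np.float32(-0.0051), np.float32(14.6))]
circle tool xy,r [(np.float32(0.0014), np.float32(0.0006), np.float32(9.2)), (np.float32(0.0009), np.float32(-0.0056), np.float32(9.8))]
clk 22.5 pos [0.4595 0.3234 0.1186] xax [ 0.431 -0.902  0.   ] f [ 0.3  0.1 -1.7] w 0.342 DELTA [ 0.2673 -0.0065  0.0187] rz to tilt: [ 8.459e-01 -5.333e-01 -6.000e-04  1.200e-03]
```

>>> {"name": "servo_tool", "arguments": {"motion": [[0.15,0.04,0,0,0,0,0],[0.15,0.09,-0.001,0,0,0,0],[0.15,0.14,-0.002,0,0,0,0],[0.15,0.19,-0.004,0,0,0,0],[0.15,0.235,-0.006,0,0,0,0],[0.15,0.26,-0.007,0,0,0,0],[0.15,0.266,-0.007,0,0,0,0],[0.15,0.266,-0.007,0,0,0,0],[0.15,0.266,-0.007,0.015,0,0,0],[0.15,0.266,-0.007,0.03,0,0,0],[0.15,0.266,-0.007,0.03,0,0,0],[0.15,0.266,-0.007,0.04,0,0,0],[0.15,0.266,-0.007,0.05,0,0,0],[0.15,0.266,-0.007,0.05,0,0,0]]}}

```text
clock: 24.25
position: [0.5806, 0.0869, 0.0693]
ee_rot: [0.846, -0.533, -0.001, 0.001]
ft_force: [-0.6, 1.0, -0.5]
grip_width: 0.345
```

Run:
```python
from h import *
p,R,_=pose(); delta((.5805,.085,.0534));o=held(.017)
cv2.imwrite("pics/h4.png",o)
```

```text
clk 24.25 pos [0.5806 0.0869 0.0693] xax [ 0.431 -0.902 -0.   ] f [-0.6  1.  -0.5] w 0.345 DELTA [0.0017 0.0009 0.0159] rz to tilt: [ 8.459e-01 -5.333e-01 -6.000e-04  5.000e-04]
top z mm -39.6 tilt [-0.003 -0.005] n 2008
circle tool xy,r [(np.float32(0.0011), np.float32(-1e-04), np.float32(16.2)), (np.float32(0.0024), np.float32(-0.0121), np.float32(18.2)), (np.float32(0.0024), np.float32(-0.0156), np.float32(17.7)), (np.float32(0.0016), np.float32(-0.0181), np.float32(19.8))]
circle tool xy,r [(np.float32(0.0016), np.float32(-0.0004), np.float32(10.0)), (np.float32(0.0021), np.float32(-0.0059), np.float32(10.4))]
```

View pics/h4.png

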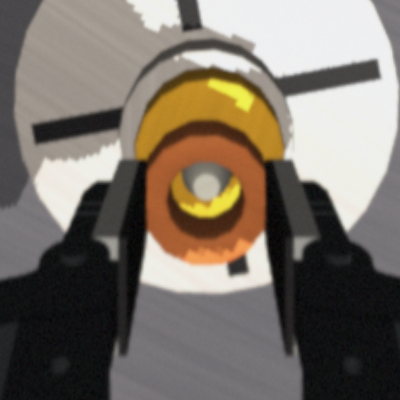

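The tip shows inside the bore at (206,187), about 1 mm off in tool y. I'll correct that, then lower and release.

>>> {"name": "servo_tool", "arguments": {"motion": [[0.15,0,0.001,0,0,0,0],[0.15,0,0.001,0.006,0,0,0],[0.15,0,0.001,0.011,0,0,0],[0.15,0,0.001,0.015,0,0,0],[0.15,0,0.001,0.0165,0,0,0],[0.15,0,0.001,0.0165,0,0,0],[0.15,0,0.001,0.0165,0,0,0]]}}

```text
clock: 25.18
position: [0.5805, 0.0867, 0.054]
ee_rot: [0.846, -0.533, 0.0, -0.0]
ft_force: [1.3, 0.1, 0.5]
grip_width: 0.348
```

Run:
```python
from h import *
delta((.5805,.085,.0534)); held(.017)
```

```text
clk 25.18 pos [0.5805 0.0867 0.054 ] xax [ 0.431 -0.902  0.   ] f [1.3 0.1 0.5] w 0.348 DELTA [0.0016 0.0007 0.0006] rz to tilt: [ 8.459e-01 -5.333e-01  1.000e-04 -1.000e-04]
top z mm -39.6 tilt [-0.002 -0.004] n 2125
circle tool xy,r [(np.float32(0.0021), np.float32(-0.0106), np.float32(19.3)), (np.float32(0.0011), np.float32(-1e-04), np.float32(16.3)), (np.float32(0.0016), np.float32(-0.0054), np.float32(14.7)), (np.float32(0.0034), np.float32(-0.0016), np.float32(18.7))]
circle tool xy,r [(np.float32(0.0011), np.float32(-1e-04), np.float32(9.9))]
```

Seated to within a millimetre. Release, rise, and back off so that the stack stays in the wrist camera's view.

>>> {"name": "servo_tool", "arguments": {"motion": [[0.6,0,0,0,0,0,0],[0.7,0,0,0,0,0,0],[0.7,0,0,0,0,0,0],[0.7,0,0,0,0,0,0],[0.7,0,0,-0.03,0,0,0],[0.7,0,0,-0.07,0,0,0],[0.7,0,0.03,-0.1,0,0,0],[0.7,0,0.05,-0.1,0,0,0],[0.7,0,0.05,-0.1,0,0,0],[0.7,0,0.05,-0.1,0,0,0]]}}

```text
clock: 26.48
position: [0.5356, 0.0654, 0.1536]
ee_rot: [0.846, -0.533, -0.0, -0.0]
ft_force: [-0.6, -0.4, -0.7]
grip_width: 0.701
```

Run:
```python
from h import *
p,R,_=pose();delta((.5805,.085,.1))
c=(.5805,.085)
im,Q,K,T=tcloud();W=Q@R.T+p
hsv=cv2.cvtColor(im,cv2.COLOR_BGR2HSV);r=np.hypot(W[...,0]-c[0],W[...,1]-c[1])
for n,r0,r1,ro in(("narrow",.011,.016,(.014,.019,.093)),("middle",.0185,.0225,(.02,.025,.081)),("wide",.0245,.028,(.026,.031,.066))):
    P=W[(r>r0)&(r<r1)&(abs(W[...,2]-ro[2])<.008)];A=np.c_[P[:,:2]-c,np.ones(len(P))]
    k=np.linalg.lstsq(A,P[:,2],rcond=None)[0];print(n,"top z",np.median(P[:,2]).round(4),"expected",ro[2],"tilt",k[:2].round(3))
    o,_,_=ortho(c,ro[2]);print("  ",circ(o,c,ro[0],ro[1]))
s,_=eyes.camera("scene");cv2.imwrite("pics/e.png",np.hstack([cv2.resize(im,(480,300)),cv2.resize(s[120:270,250:400],(300,300))]))
```

```text
clk 26.48 pos [0.5356 0.0654 0.1536] xax [ 0.431 -0.902 -0.   ] f [-0.6 -0.4 -0.7] w 0.701 DELTA [ 0.0017 -0.049   0.0536] rz to tilt: [ 0.8459 -0.5333 -0.     -0.    ]
narrow top z 0.093 expected 0.093 tilt [-0.001 -0.   ]
   [(np.float32(0.5791), np.float32(0.086), np.float32(18.6)), (np.float32(0.5815), np.float32(0.0904), np.float32(18.6)), (np.float32(0.5823), np.float32(0.0944), np.float32(16.8)), (np.float32(0.5827), np.float32(0.084), np.float32(17.6))]
middle top z 0.0809 expected 0.081 tilt [-0.002 -0.009]
   [(np.float32(0.5815), np.float32(0.084), np.float32(22.4)), (np.float32(0.5839), np.float32(0.0884), np.float32(22.8)), (np.float32(0.5787), np.float32(0.0892), np.float32(21.9))]
wide top z 0.0659 expected 0.066 tilt [-0.007 -0.005]
   [(np.float32(0.5791), np.float32(0.0844), np.float32(28.7))]
```

View pics/e.png

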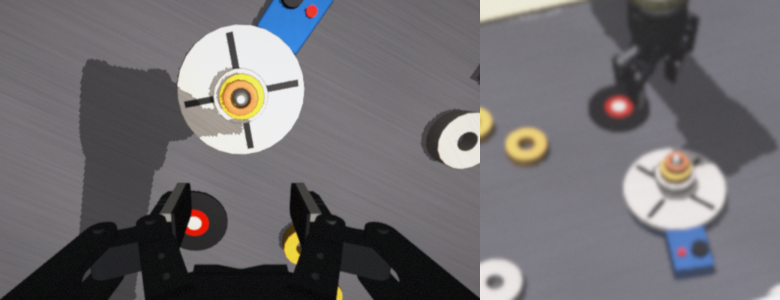

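Both views show the full stack on the arbor, at (240,97) in the wrist picture and (676,165) in the scene crop. The gripper is clear of it, so I'm handing in.

```bash
python3 -c "
from workcell import ticket
print(ticket.hand_in())"
```

```text
the job is handed in; nothing more can be done
None
```

I threaded the wide steel, brass and copper spacers onto the arbor in that order. Each was lowered to within about 2 mm of its seat or less, then released, and I handed the job in at about 26.6 s. No verdict came back.

**Last checks:**

| Spacer | Top height measured (mm) | Expected (mm) | Tilt (rad) |
|---|---|---|---|
| Wide | 65.9 | 66 | 0.01 or less |
| Middle | 80.9 | 81 | 0.01 or less |
| Narrow | 93.0 | 93 | 0.01 or less |

- **Centring:** The wide and middle spacers' outlines fit within about 2 mm of the arbor's axis. The narrow ring's final outline fit was unclear. My evidence for it is the bore measured about 1 mm from the axis just before release, and the last picture.
- **Clearance:** The gripper was open and clear of the stack, with only sensor noise on the wrist force. I knocked nothing that I know of, but I did not re-measure the bystanders' positions.

**What disagreed:**
- **TCP offset:** The finger tips sit roughly 30–45 mm behind the reported TCP, not at it as described. My first grasp closed above the wide ring without visibly moving it, so I corrected the depth using the wrist camera and the force reading.
- **Table contact:** The tips pressed lightly on the table during the three grasps, with wrist forces of 23, 11 and 9 N.

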